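# Crack the stuck gasket of a controller housing and hold its lid ajar

### The job

This controller's lid screws are already out, but its old gasket has stuck. First press the sprung-up right end of the slotted terminal cover at the front down until it snaps under its clip and the cover sits level, so that no bits of gasket can fall among the terminals; only then pull the lid up by its bow handle until the seal lets go, and finish still gripping the handle with the lid held still about a finger's width (15 mm) open at its front edge. The lead inside is short, so never let the lid fly open more than twice that, and leave the flux bottle, screw dish and solder reel where they stand.

Things in the scene. Friction and masses are not known exactly. Their poses are not given: they have to be found in the camera images.
- housing: grey controller housing, 124 x 104 mm, fast on a dark bench mat (does not move). Origin: centre of its underside; x to its back (hinge side), y to its left, z up. Across the front a low terminal bay (x = -62 to -20 mm, floor at z = 20 mm); behind it the compartment with the gasketed lid (x = -20 to 62 mm, lid top at z = 63 mm). The bay faces the robot
- terminal_cover: loose slotted aluminium cover in the bay, 36 x 84 x 10 mm, long side along y. Origin: centre of its underside, axes as the housing's. At the start its left (+y) end is under a steel clip, its right (-y) end 12 mm up on top of the other clip (the clips' posts stand 45 mm above the housing's underside). About 8 N snaps it down to stay; then level, origin 20 mm above the housing's
- cover_right_end (a point): point on the terminal cover's top face, on its centre line, 12 mm from its right (sprung-up) end: press here; 30 mm above the housing's underside when home
- lid (a joint): angle of the housing's lid in rad: 0 shut, growing as the front edge rises. The lid is 82 mm from hinge to front edge, so 0.18 rad opens the front by about 15 mm
- lid_hinge (a point): middle of the lid's hinge axis, which runs along the housing's y at its back, 60 mm behind and 50 mm above the housing's origin
- handle_grip (a point): middle of the round bar (10 mm thick, 52 mm free between its posts, parallel to the hinge) of the black bow handle on the lid; at the start 62 mm in front of and 45 mm above the hinge axis, its centre 32 mm above the lid's top. Axes as the lid's: x to the hinge, y along the bar
- lid_handle: the black bow handle, fixed to the lid; origin on the lid's top below the middle of the bar. The stuck seal takes about 15 N upward at the bar, lets go within 5 mm of lift, and then 2 to 3 N carries the lid. The lid falls shut when let go
- flux_bottle: small white bottle with red cap, 36 mm across, 88 mm high, right of the housing; origin under its centre; leave alone
- screw_dish: round steel dish of screws, 83 mm across, 22 mm high, left behind the housing; origin under its centre; leave alone
- solder_reel: reel of solder wire, 60 mm across, 56 mm high, right behind the housing; origin under its centre; leave alone

How it is judged:
By the outcome, as a careful person would: the job done as asked, in the order asked, and still so for the second after the job is handed in, while the arm keeps its last pose, push and grip.
It also fails if it takes over 40 s, if anything falls off the work surface, if the arm or the gripper's body presses on something with over 40 N, if the wrist force passes 120 N, or if a joint passes its speed limit or range.

### The arm

A 6-joint arm with a two-finger parallel gripper is mounted at the origin on a cart in front of the work surface, level with it; the furniture and walls round the work are solid. World frame = base frame: x ahead of the robot, y to its left, z up, the work surface at z = 0. Lengths are in m, angles in rad, forces in N, time in s.
With the tool pointing down it reaches from about 0.35 to 0.925 m from the base axis. Payload 6.4 kg.
Tool frame: the origin (TCP) lies midway between the tips of the shut fingers; the grasp point (between the pads) lies 19 mm behind it; z points along the fingers, y is the direction in which the jaws open and shut (so a half turn about z gives the same grasp; the last joint's range is limited). The gripper opens to 94 mm and grips with 3 to 60 N. Pads are 16 mm wide; open, the fingers measure 119 mm over their backs; the gripper's body (75 mm by 177 mm) begins 78 mm behind the grasp point.
Start: joints at [0.602, 0.245, 1.558, -0, 1.339, -0.174], TCP at [0.464, 0.455, 0.205] pointing down, gripper open.
Joint ranges: [-3.13, 3.13], [-1.02, 2.26], [0.13, 2.54], [-0.95, 4.09], [0.21, 2.88], [-2.74, 2.74]. Speed limits (rad/s): [2.57, 2.57, 3.14, 3.14, 3.14, 3.14].

### API

Orientations are given as a 3x3 rotation matrix whose columns are the frame's x, y, z axes.
In Python, from plant import telemetry, vision, r gives the robot as it stands.
- The arm moves only by the tool apply_moves, never from a script. Its arguments are lists of equal length, an entry for each row: "angular": the turn, a rotation vector about the tool's x, y, z normalised to -1 to 1, where 1 is 0.1 rad, a list of three; "xyz": the shift along the tool's x, y, z normalised to -1 to 1, where 1 is 0.04 m, a list of three; "grip": the gripper command: -1 is fully open, 1 is shut, values between are in proportion. In form: {"angular": [[ax, ay, az], ...], "xyz": [[tx, ty, tz], ...], "grip": [grip, ...]}. A call has 1 to 20 rows; each row shifts and turns the commanded pose from where the row before left it, along the tool's axes as they then stand; what a row does not reach is not made up. A row lasts 1/12 s, in which the tool goes at most 41.7 mm and 7.16 degrees, less where a joint would pass 70% of its speed; a pose out of reach is approached as far as the arm can. A call with a number of a shift or a turn outside -1 to 1 is refused whole. A call with a gripper value outside its range is refused whole. The fingers move at their own pace and stop on an object; the grip force is fixed at half the most. Time passes only in rows, so rows that do not move let the fingers close. It gives the time, the measured TCP pose, the force and the opening at its end, in the units of the state.
- telemetry.get_obs(): the state, without advancing time (a new reading comes with each control period).
- vision.snapshot(name): name is "scene" or "side" or "wrist"; returns a dict with "color" (480x640x3 uint8, red, green, blue), "K" (3x3 intrinsics, pixels), "eye" and "attitude" of the camera in the world; the wrist camera has in their place "mount" (4x4, takes a point from camera to tool coordinates, whose origin is the TCP and whose axes are the flange's). Camera axes: x right, y down, z forward; pixel columns grow to the right and rows downward; lengths in m; the calibration is good to about 2 mm. The wrist camera is an equidistant fisheye: a pixel r from the principal point sees the ray r / f radians off the axis. A picture is of the moment at which its call begins: read the wrist's pose just before it. There is no depth.
- r.finish_job(): hands the job in, once; it reports no verdict.
The state is a dict: "time": time; "q": joint angles; "joint_velocities": joint speeds; "joint_torque": joint torques, N m; "tcp_pos": TCP position; "orientation": TCP orientation; "ft_force": force on the tool from outside, world axes, zero at the start; "wrist_torque": the same for the moment, N m; "opening": finger opening in m.
Only numpy, scipy, OpenCV 4.12 (cv2) and the standard library are available. Lean on these libraries where they do the work, as an engineer would, in place of code of your own. Each camera call takes 0.05 s, during which the arm holds its last target.

## Working session

There is one attempt and no reset: what is moved stays moved. The work goes in short steps, Python scripts to look and compute and a tool call to move; the robot and the scene stay as the last step left them, time stands still between calls to the robot, and variables do not carry over. Pictures are saved under pics/ and viewed, and the job is handed in when it is done.

Besides the shell and the picture viewer there is one more tool, called after "Request:" as name(argument=value, ...), one argument or row to a line, values as JSON. apply_moves: Moves the arm, as the interface text tells. Scaled input: -1 to 1 covers 0.04 m each way for a shift and 0.1 rad each way for a turn. Its arguments: {"type":"object","properties":{"angular":{"type":"array","items":{"type":"array","items":{"type":"number","minimum":-1,"maximum":1}}},"xyz":{"type":"array","items":{"type":"array","items":{"type":"number","minimum":-1,"maximum":1}}},"grip":{"type":"array","items":{"type":"number"}}},"required":["angular","xyz","grip"]}

```bash
mkdir -p pics; ls; python3 - <<'E'
from plant import telemetry, vision, r
import cv2,numpy as np
o=telemetry.get_obs()
for k in o: print(k,np.round(o[k],3).tolist())
for n in ["scene","side","wrist"]:
    s=vision.snapshot(n)
    cv2.imwrite(f"pics/{n}0.png",s["color"][:,:,::-1])
    print(n,{k:np.round(v,4).tolist() for k,v in s.items() if k!="color"})
E
```

```text
pics
time 0.0
q [0.602, 0.246, 1.559, 0.0, 1.339, -0.174]
joint_velocities [0.0, -0.001, 0.0, 0.001, 0.001, 0.002]
joint_torque [-0.0, -41.585, -31.46, 0.068, 0.033, -0.0]
tcp_pos [0.463, 0.455, 0.204]
orientation [[-0.7, 0.714, -0.002], [0.714, 0.7, -0.001], [0.0, -0.002, -1.0]]
ft_force [-0.506, 0.856, -0.336]
wrist_torque [0.019, -0.028, -0.003]
opening 0.094
scene {'K': [[584.9629, 0.0, 316.86], [0.0, 584.9629, 239.6641], [0.0, 0.0, 1.0]], 'eye': [0.3357, -0.2336, 0.6878], 'attitude': [[0.9118, -0.2788, 0.3015], [-0.4102, -0.6504, 0.6393], [0.0179, -0.7066, -0.7074]]}
side {'K': [[436.1865, 0.0, 321.622], [0.0, 436.1865, 237.7355], [0.0, 0.0, 1.0]], 'eye': [0.9645, -0.0296, 0.7856], 'attitude': [[0.6825, 0.6034, -0.4124], [0.7308, -0.5525, 0.4009], [0.0141, -0.575, -0.8181]]}
wrist {'K': [[371.6483, 0.0, 312.4669], [0.0, 371.6483, 237.3318], [0.0, 0.0, 1.0]], 'mount': [[-0.0002, -0.9654, -0.2607, 0.0763], [1.0, 0.0001, -0.001, 0.0004], [0.001, -0.2607, 0.9654, -0.1806], [0.0, 0.0, 0.0, 1.0]]}
```

View pics/scene0.png

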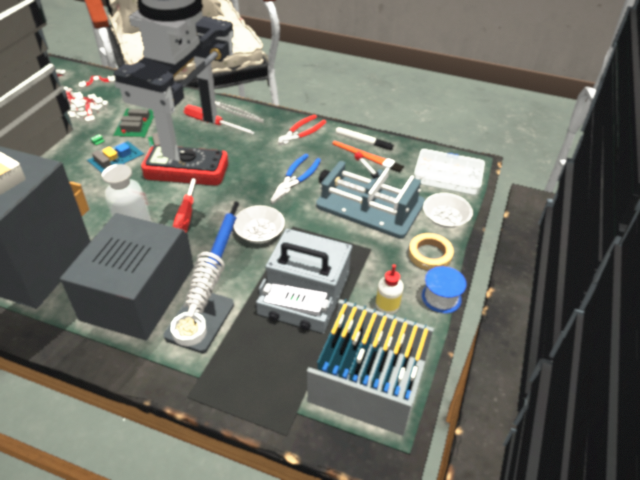

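View pics/side0.png

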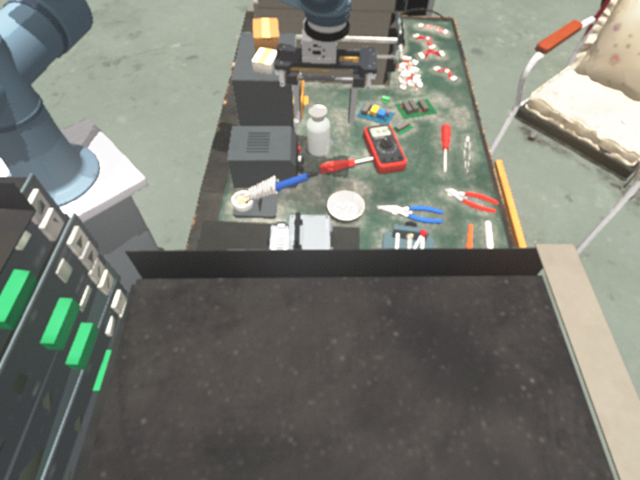

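View pics/wrist0.png

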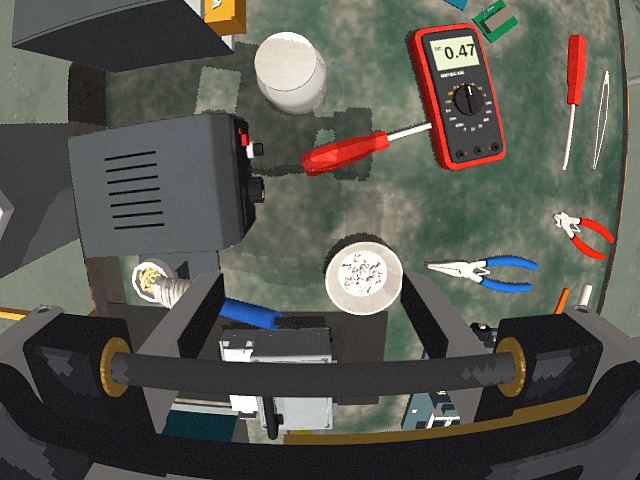

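The scene view shows the housing at about (305,275), with the bay towards the camera. The bottle is at (390,290), the reel at (445,288) and the dish at (260,225). I'll enlarge it next.

```bash
python3 - <<'E'
import cv2
a=cv2.imread("pics/scene0.png")
cv2.imwrite("pics/c1.png",cv2.resize(a[220:340,235:375],None,fx=5,fy=5,interpolation=cv2.INTER_CUBIC))
b=cv2.imread("pics/side0.png")
cv2.imwrite("pics/c2.png",cv2.resize(b[180:280,230:390],None,fx=5,fy=5,interpolation=cv2.INTER_CUBIC))
E
```

```text
(no output)
```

View pics/c1.png

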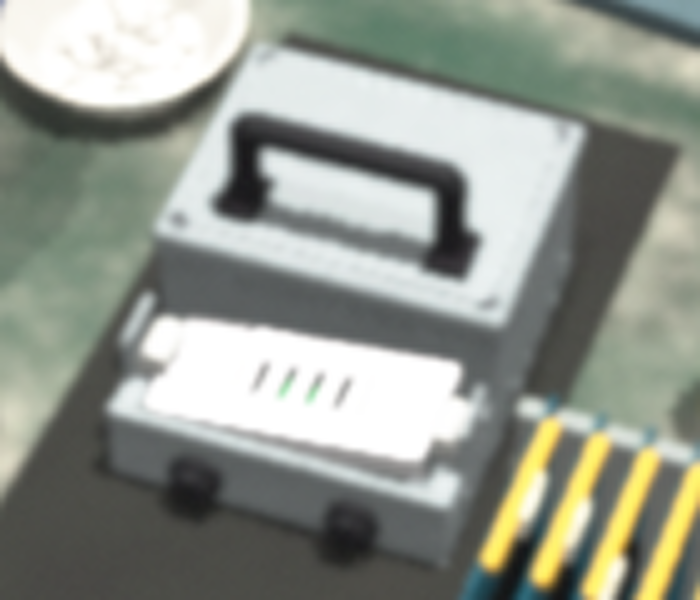

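View pics/c2.png

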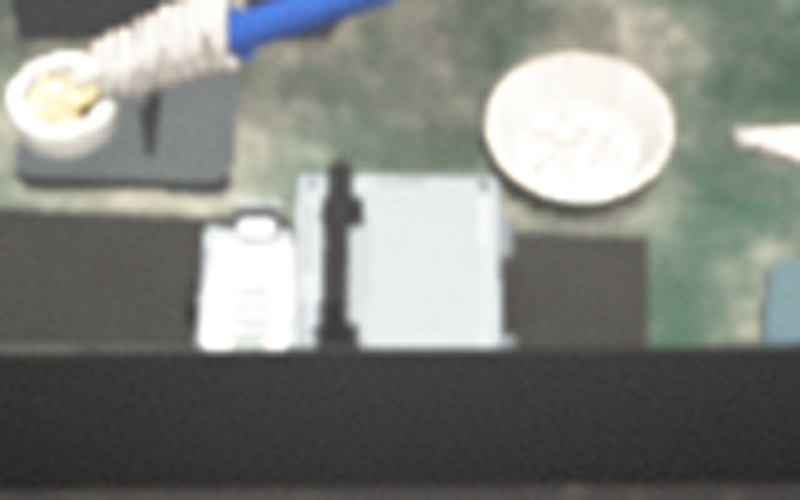

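```bash
cat > h.py <<'E'
import numpy as np
from scipy.optimize import least_squares
CAM={'scene':(np.array([[584.9629,0,316.86],[0,584.9629,239.6641],[0,0,1]]),np.array([0.3357,-0.2336,0.6878]),np.array([[0.9118,-0.2788,0.3015],[-0.4102,-0.6504,0.6393],[0.0179,-0.7066,-0.7074]])),
'side':(np.array([[436.1865,0,321.622],[0,436.1865,237.7355],[0,0,1]]),np.array([0.9645,-0.0296,0.7856]),np.array([[0.6825,0.6034,-0.4124],[0.7308,-0.5525,0.4009],[0.0141,-0.575,-0.8181]]))}
def proj(c,P):
    K,e,R=CAM[c]; p=(np.atleast_2d(P)-e)@R; q=p@K.T; return q[:,:2]/q[:,2:]
def back(c,uv,z):
    K,e,R=CAM[c]; d=R@np.linalg.inv(K)@np.array([uv[0],uv[1],1]); return e+d*(z-e[2])/d[2]
E
python3 - <<'E'
from h import *
sc=[((162,235),(-.020,.052,.063)),((503,322),(-.020,-.052,.063)),((585,125),(.062,-.052,.063)),((258,43),(.062,.052,.063)),((238,120),(-.002,.031,.1)),((465,175),(-.002,-.031,.1))]
uv=[(235+u/5,220+v/5) for (u,v),_ in sc]; L=np.array([p for _,p in sc])
for p in uv[:4]: print(back('scene',p,.063))
sd=[((297,175),(-.020,.052,.063)),((500,178),(.062,.052,.063))]
uv2=[(230+u/5,180+v/5) for (u,v),_ in sd]; L2=np.array([p for _,p in sd])
def W(x,L):
    c,s=np.cos(x[2]),np.sin(x[2]); R=np.array([[c,-s,0],[s,c,0],[0,0,1]]); return L@R.T+[x[0],x[1],x[3]]
def f(x): return np.r_[(proj('scene',W(x,L[:4]))-uv[:4]).ravel(),(proj('side',W(x,L2))-uv2).ravel()]
s=least_squares(f,[.55,0,0,0]); print(s.x,s.fun.round(1))
g=lambda y: np.r_[f(np.r_[y,0.0])]
s=least_squares(g,[.55,0,0]); print(s.x,s.fun.round(1))
for n,z,p in [('dish',.011,(260,225)),('bottle',0.0,(389,303)),('reel',0.,(443,303)),('rack near top corner',.05,(345,302)),('rack far',.05,(433,325)),('rackfront',.05,(310,370)),('white reel L',0.0,(188,325))]: print(n,back('scene',p,z))
E
```

```text
[0.51370523 0.30838211 0.063     ]
[0.58976121 0.23973801 0.063     ]
[0.6457732  0.29999662 0.063     ]
[0.56909702 0.37129532 0.063     ]
[ 0.56596282  0.29195036  0.82408046 -0.00175729] [-0.7 -1.3 -0.2 -0.5 -0.4 -0.2  0.2  0.1  0.1  1.6 -1.5  1.2]
[0.5655485  0.29076234 0.82021473] [-0.7 -1.6 -0.2 -0.5 -0.1 -0.3  0.4 -0.2 -0.4  1.3 -1.9  1. ]
dish [0.55090866 0.44716481 0.011     ]
bottle [0.67336257 0.22243375 0.        ]
reel [0.74829547 0.19001082 0.        ]
rack near top corner [0.59320036 0.21528455 0.05      ]
rack far [0.68494815 0.13233903 0.05      ]
rackfront [0.50431137 0.13445626 0.05      ]
white reel L [3.86345917e-01 3.02486517e-01 1.11022302e-16]
```

Request:
apply_moves(
  angular=[
    [0, 0, -0.28],
    [0, 0, -0.28],
    [0, 0, 0],
    [0, 0, 0],
    [0, 0, 0],
    [0, 0, 0],
    [0, 0, 0],
    [0, 0, 0],
  ],
  xyz=[
    [-0.3, -0.1, 0],
    [-0.6, -0.2, 0],
    [-0.6, -0.2, 0],
    [-0.6, -0.2, 0],
    [-0.6, -0.2, 0],
    [-0.6, -0.2, 0],
    [-0.3, -0.1, 0],
    [0, 0, 0],
  ],
  grip=[1, 1, 1, 1, 1, 1, 1, 1],
)

```text
time: 0.82
tcp_pos: [0.5378, 0.3203, 0.2052]
orientation: [[-0.737, 0.676, -0.0], [0.676, 0.737, -0.0], [-0.0, -0.001, -1.0]]
ft_force: [0.6, 0.7, -0.4]
opening: 0.0439
```

```bash
python3 - <<'E'
from plant import telemetry, vision, r
import cv2,numpy as np
o=telemetry.get_obs()
for k in ['time','tcp_pos','orientation','ft_force','opening']: print(k,np.round(o[k],4).tolist())
for n in ["scene","wrist"]:
    s=vision.snapshot(n)
    cv2.imwrite(f"pics/{n}1.png",s["color"][:,:,::-1])
E
```

```text
time 0.8167
tcp_pos [0.5378, 0.3203, 0.2052]
orientation [[-0.7372, 0.6757, -0.0003], [0.6757, 0.7372, -0.0004], [-0.0, -0.0005, -1.0]]
ft_force [0.6018, 0.7022, -0.4407]
opening 0.0439
```

View pics/wrist1.png

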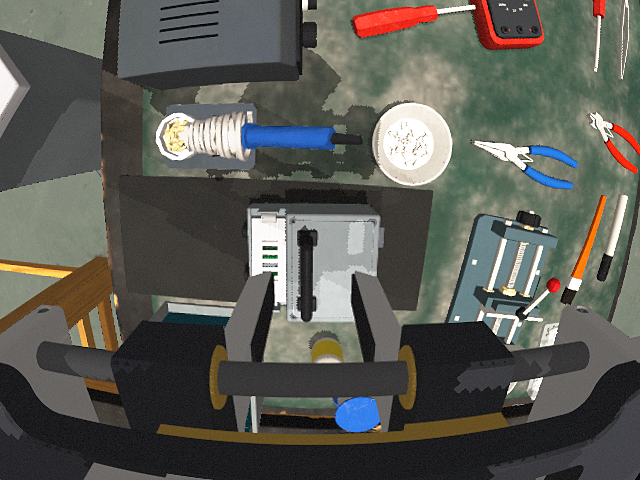

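View pics/scene1.png

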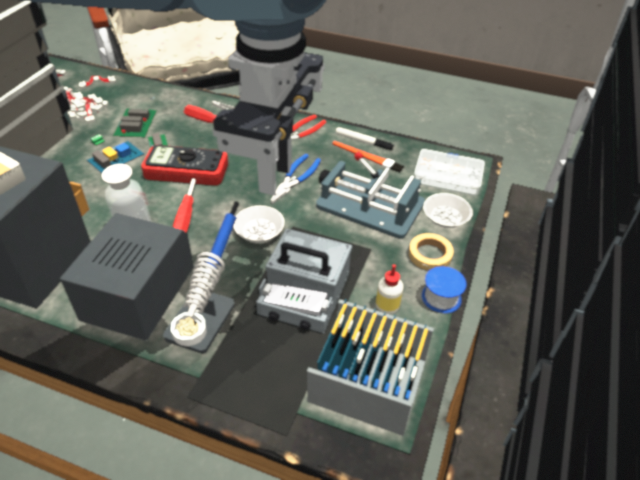

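```bash
python3 - <<'E'
import cv2
a=cv2.imread("pics/wrist1.png")
cv2.imwrite("pics/c3.png",cv2.resize(a[190:340,220:400],None,fx=4,fy=4,interpolation=cv2.INTER_CUBIC))
cv2.imwrite("pics/c4.png",cv2.resize(a[280:440,130:280],None,fx=3.7,fy=3.7,interpolation=cv2.INTER_CUBIC))
E
```

```text
(no output)
```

View pics/c3.png

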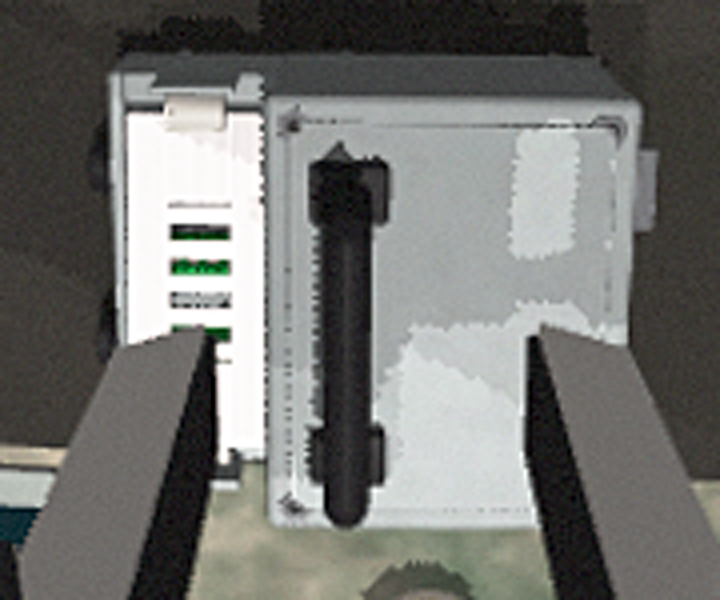

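View pics/c4.png

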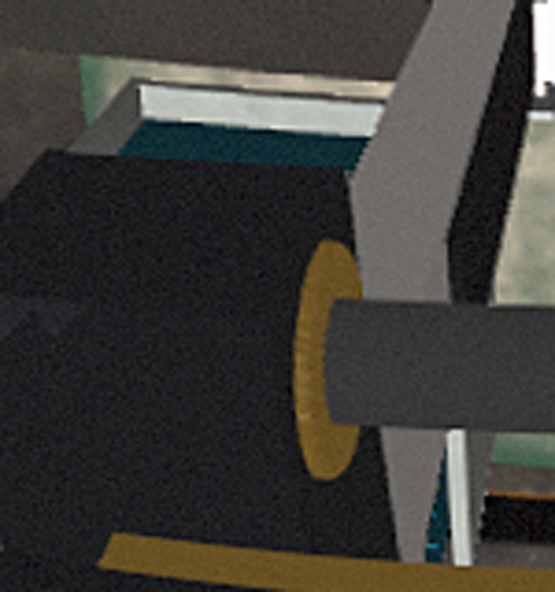

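```bash
cat >> h.py <<'E'
MT=np.array([[-0.0002,-0.9654,-0.2607,0.0763],[1,0.0001,-0.001,0.0004],[0.001,-0.2607,0.9654,-0.1806],[0,0,0,1]])
KW=np.array([371.6483,312.4669,237.3318])
def wray(uv,p,R):
    d=(np.array(uv)-KW[1:]); r_=np.hypot(*d); t=r_/KW[0]
    v=np.r_[np.sin(t)*d/r_,np.cos(t)]
    return np.array(p)+R@MT[:3,3], R@MT[:3,:3]@v
def wproj(P,p,R):
    q=(np.atleast_2d(P)-p)@R; q=(q-MT[:3,3])@MT[:3,:3]
    n=np.hypot(q[:,0],q[:,1]); t=np.arctan2(n,q[:,2])
    return KW[1:]+q[:,:2]*(KW[0]*t/n)[:,None]
def W(x,L,z=0):
    c,s=np.cos(x[2]),np.sin(x[2]); R=np.array([[c,-s,0],[s,c,0],[0,0,1]]); return np.atleast_2d(L)@R.T+[x[0],x[1],z]
def sray(c,uv):
    K,e,R=CAM[c]; return e,R@np.linalg.inv(K)@np.array([uv[0],uv[1],1])
def tri(rays):
    A=[];b=[]
    for e,d in rays:
        d=d/np.linalg.norm(d);M=np.eye(3)-np.outer(d,d);A.append(M);b.append(M@e)
    x=np.linalg.lstsq(np.vstack(A),np.hstack(b),rcond=None)[0]
    return x,[np.linalg.norm((np.eye(3)-np.outer(d,d)/(d@d))@(x-e)) for e,d in rays]
P1=np.array([0.5378,0.3203,0.2052]);R1=np.array([[-0.7372,0.6757,-0.0003],[0.6757,0.7372,-0.0004],[0,-0.0005,-1.0]])
E
python3 - <<'E'
from h import *
cr=lambda u,v:(220+u/4,190+v/4)
wp=[((268,98),(-.020,.052,.063)),((640,100),(.062,.052,.063)),((270,525),(-.020,-.052,.063))]
for (u,v),l in wp:
    e,d=wray(cr(u,v),P1,R1); print(e+d*(.063-e[2])/d[2])
sc=[((162,235),(-.020,.052,.063)),((503,322),(-.020,-.052,.063)),((585,125),(.062,-.052,.063)),((258,43),(.062,.052,.063))]
uv=np.array([(235+u/5,220+v/5) for (u,v),_ in sc]); L=np.array([p for _,p in sc])
wu=np.array([cr(*a) for a,_ in wp]);WL=np.array([l for _,l in wp])
f=lambda x:np.r_[(proj('scene',W(x,L))-uv).ravel(),(wproj(W(x,WL),P1,R1)-wu).ravel()]
s=least_squares(f,[.5655,.291,.83]);print(s.x,s.fun.round(1))
# bar: left-post top & right end: wrist vs scene
for a,b in [((238,122),(345,165)),((463,172),(345,510))]:
    x,res=tri([sray('scene',(235+a[0]/5,220+a[1]/5)),wray(cr(*b),P1,R1)]);print('bar end',x,res)
print('rack',tri([sray('scene',(310,370)),wray((168,303),P1,R1)]))
x=s.x
print('press',W(x,(-.041,-.030,.03)),'handle',W(x,(-.002,0,.095)))
c,sn=np.cos(x[2]),np.sin(x[2])
for p in [(345,302),(433,325),(310,370)]:
  for z in (.05,.08): 
    q=back('scene',p,z)-[x[0],x[1],0]; print('rack local',p,z,q[0]*c+q[1]*sn,-q[0]*sn+q[1]*c)
E
```

```text
[0.51507347 0.31046574 0.063     ]
[0.57141197 0.37156099 0.063     ]
[0.59195875 0.23752532 0.063     ]
[0.56646651 0.2896109  0.82161825] [ 0.2 -1.2  0.8 -0.2  0.7 -0.   1.1  0.1 -0.3 -0.2 -1.5  0.2  0.8 -1.9]
bar end [0.53722532 0.31692319 0.09020063] [np.float64(0.004040467926008446), np.float64(0.004040467926007883)]
bar end [0.5884927  0.26682935 0.09824304] [np.float64(0.00030249468434224644), np.float64(0.00030249468434205226)]
rack (array([0.50314375, 0.14144534, 0.03844135]), [np.float64(0.004161522892877961), np.float64(0.004161522892876856)])
press [[0.56051145 0.23915758 0.03      ]] handle [[0.56510443 0.2881464  0.095     ]]
rack local (345, 302) 0.05 -0.036218639062720076 -0.07019483778627306
rack local (345, 302) 0.08 -0.05992807074156258 -0.07570531282493273
rack local (433, 325) 0.05 -0.03447175070218672 -0.19386603224482046
rack local (433, 325) 0.08 -0.0582633502248924 -0.19355942381882613
rack local (310, 370) 0.05 -0.1559417666811426 -0.06015304195969404
rack local (310, 370) 0.08 -0.17401981888592943 -0.06613584982180523
```

Request:
apply_moves(
  angular=[
    [0, 0, 0],
    [0, 0, 0],
    [0, 0, 0],
    [0, 0, 0],
    [0, 0, 0],
    [0, 0, 0],
    [0, 0, 0],
    [0, 0, 0],
    [0, 0, 0],
    [0, 0, 0],
  ],
  xyz=[
    [-0.3, -0.19, 0],
    [-0.6, -0.37, 0],
    [-0.6, -0.37, 0],
    [-0.29, -0.18, 0.2],
    [0, 0, 0.7],
    [0, 0, 0.7],
    [0, 0, 0.7],
    [0, 0, 0.7],
    [0, 0, 0.35],
    [0, 0, 0],
  ],
  grip=[1, 1, 1, 1, 1, 1, 1, 1, 1, 1],
)

```text
time: 1.75
tcp_pos: [0.5565, 0.2408, 0.0671]
orientation: [[-0.74, 0.673, -0.008], [0.673, 0.74, -0.002], [0.005, -0.006, -1.0]]
ft_force: [0.4, -0.0, -0.4]
opening: 0.0002
```

```bash
python3 - <<'E'
from plant import telemetry, vision, r
import cv2,numpy as np
o=telemetry.get_obs()
for k in ['time','tcp_pos','orientation','ft_force','opening']: print(k,np.round(o[k],4).tolist())
a=vision.snapshot("wrist")["color"][:,:,::-1];b=vision.snapshot("scene")["color"][:,:,::-1]
cv2.imwrite("pics/w2.png",a)
cv2.imwrite("pics/s2.png",cv2.resize(b[200:340,225:405],None,fx=4.2,fy=4.2,interpolation=cv2.INTER_CUBIC))
E
```

```text
time 1.75
tcp_pos [0.5565, 0.2408, 0.0671]
orientation [[-0.7396, 0.673, -0.0078], [0.673, 0.7397, -0.0016], [0.0047, -0.0064, -1.0]]
ft_force [0.406, -0.0026, -0.4022]
opening 0.0002
```

View pics/w2.png

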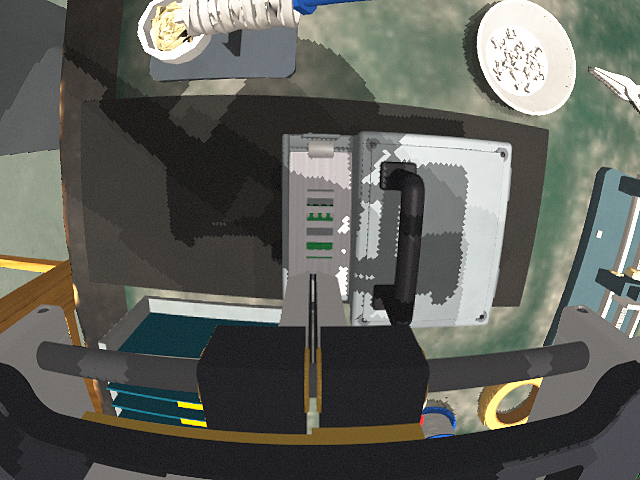

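View pics/s2.png

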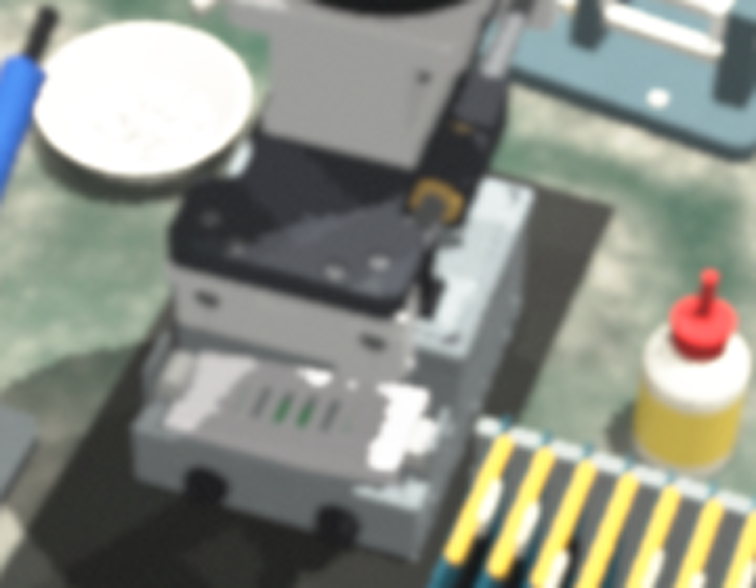

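Request:
apply_moves(
  angular=[
    [0, 0, 0],
    [0, 0, 0],
    [0, 0, 0],
    [0, 0, 0],
  ],
  xyz=[
    [-0.1, 0.04, 0.2],
    [0, 0, 0.2],
    [0, 0, 0],
    [0, 0, 0],
  ],
  grip=[1, 1, 1, 1],
)

```text
time: 2.18
tcp_pos: [0.5639, 0.2396, 0.0554]
orientation: [[-0.739, 0.673, -0.0], [0.673, 0.739, -0.0], [0.0, -0.0, -1.0]]
ft_force: [0.6, 0.0, 0.2]
opening: 0.0003
```

Request:
apply_moves(
  angular=[
    [0, 0, 0],
    [0, 0, 0],
    [0, 0, 0],
    [0, 0, 0],
    [0, 0, 0],
    [0, 0, 0],
    [0, 0, 0],
  ],
  xyz=[
    [0.05, -0.06, 0.1],
    [0, 0, 0.1],
    [0, 0, 0.1],
    [0, 0, 0.06],
    [0, 0, 0.06],
    [0, 0, 0.06],
    [0, 0, 0],
  ],
  grip=[1, 1, 1, 1, 1, 1, 1],
)

```text
time: 2.77
tcp_pos: [0.5595, 0.2401, 0.0355]
orientation: [[-0.739, 0.674, -0.003], [0.674, 0.739, 0.002], [0.003, -0.001, -1.0]]
ft_force: [-2.7, 4.2, 0.5]
opening: 0.0003
```

```bash
python3 - <<'E'
from plant import telemetry, vision, r
import cv2,numpy as np
a=vision.snapshot("wrist")["color"][:,:,::-1];b=vision.snapshot("scene")["color"][:,:,::-1]
c=cv2.resize(a[120:340,250:430],None,fx=2.6,fy=2.6,interpolation=cv2.INTER_CUBIC)
d=cv2.resize(b[240:340,245:365],None,fx=5.5,fy=5.5,interpolation=cv2.INTER_CUBIC)
cv2.imwrite("pics/w3.png",c);cv2.imwrite("pics/s3.png",d)
o=telemetry.get_obs()
for k in ['time','tcp_pos','ft_force','wrist_torque']: print(k,np.round(o[k],4).tolist())
E
```

```text
time 2.8667
tcp_pos [0.5595, 0.2401, 0.0355]
ft_force [-2.8452, 3.4244, 0.2139]
wrist_torque [0.8878, 0.623, 0.0296]
```

View pics/w3.png

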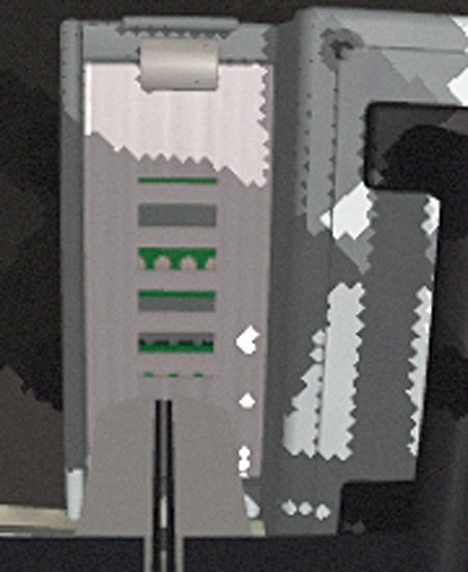

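View pics/s3.png

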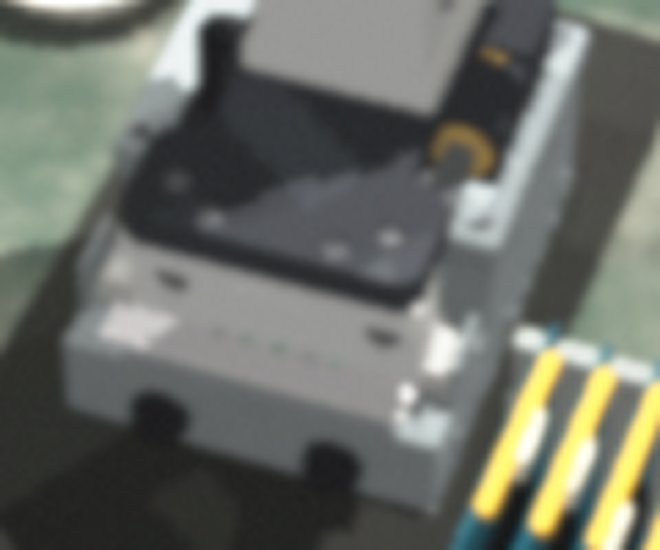

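Request:
apply_moves(
  angular=[
    [0, 0, 0],
    [0, 0, 0],
  ],
  xyz=[
    [0.07, 0, 0],
    [0, 0, 0],
  ],
  grip=[1, 1],
)

```text
time: 3.03
tcp_pos: [0.5583, 0.241, 0.0357]
orientation: [[-0.74, 0.673, -0.0], [0.673, 0.74, -0.001], [-0.0, -0.001, -1.0]]
ft_force: [0.2, -0.3, 0.1]
opening: 0.0003
```

Request:
apply_moves(
  angular=[
    [0, 0, 0],
    [0, 0, 0],
    [0, 0, 0],
  ],
  xyz=[
    [0, 0, 0.05],
    [0, 0, 0.05],
    [0, 0, 0],
  ],
  grip=[1, 1, 1],
)

```text
time: 3.28
tcp_pos: [0.559, 0.2409, 0.0323]
orientation: [[-0.739, 0.674, 0.0], [0.674, 0.739, -0.0], [-0.0, -0.0, -1.0]]
ft_force: [-0.4, 0.6, 0.7]
opening: 0.0007
```

Request:
apply_moves(
  angular=[
    [0, 0, 0],
    [0, 0, 0],
    [0, 0, 0],
    [0, 0, 0],
  ],
  xyz=[
    [0, 0, 0.04],
    [0, 0, 0.04],
    [0, 0, 0.03],
    [0, 0, 0],
  ],
  grip=[1, 1, 1, 1],
)

```text
time: 3.62
tcp_pos: [0.5592, 0.2409, 0.032]
orientation: [[-0.74, 0.673, -0.002], [0.673, 0.74, -0.001], [0.0, -0.002, -1.0]]
ft_force: [-12.2, -5.1, 26.7]
opening: 0.0009
```

Request:
apply_moves(
  angular=[
    [0, 0, 0],
    [0, 0, 0],
    [0, 0, 0],
    [0, 0, 0],
    [0, 0, 0],
    [0, 0, 0],
    [0, 0, 0],
    [0, 0, 0],
  ],
  xyz=[
    [0, 0, -0.15],
    [0, 0, -0.3],
    [0, 0, -0.6],
    [0, 0, -0.8],
    [0.3, 0, -0.8],
    [0.8, 0, -0.8],
    [0.8, 0, -0.5],
    [0, 0, 0],
  ],
  grip=[1, 1, 1, 1, 1, 0.2, 0.2, 0.2],
)

```text
time: 4.28
tcp_pos: [0.5044, 0.294, 0.1892]
orientation: [[-0.742, 0.671, 0.008], [0.671, 0.742, 0.004], [-0.003, 0.008, -1.0]]
ft_force: [0.2, 0.3, 0.2]
opening: 0.0168
```

```bash
python3 - <<'E'
from plant import telemetry, vision, r
import cv2,numpy as np
o=telemetry.get_obs()
for k in ['time','tcp_pos','orientation','ft_force','opening']: print(k,np.round(o[k],4).tolist())
a=vision.snapshot("wrist")["color"][:,:,::-1];b=vision.snapshot("scene")["color"][:,:,::-1]
d=cv2.resize(b[220:340,235:375],None,fx=5,fy=5,interpolation=cv2.INTER_CUBIC)
cv2.imwrite("pics/w4.png",a);cv2.imwrite("pics/s4.png",d)
E
```

```text
time 4.2833
tcp_pos [0.5044, 0.294, 0.1892]
orientation [[-0.7416, 0.6708, 0.0079], [0.6708, 0.7416, 0.004], [-0.0032, 0.0083, -1.0]]
ft_force [0.1869, 0.2656, 0.1843]
opening 0.0168
```

View pics/s4.png

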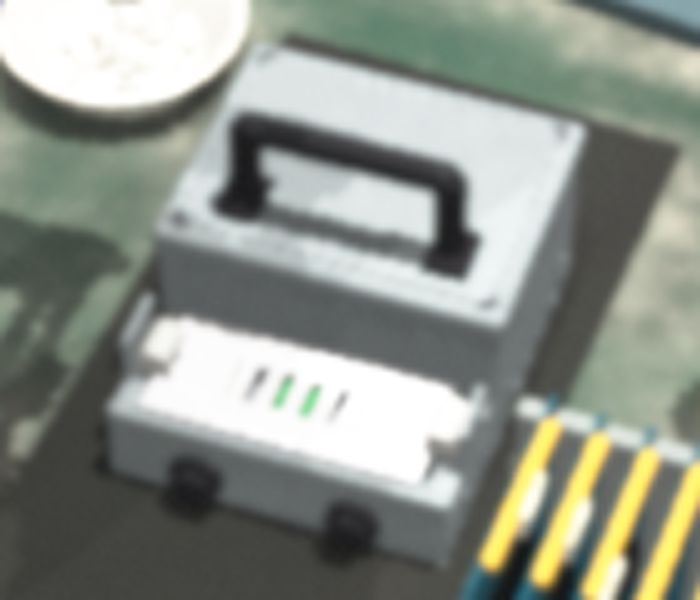

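View pics/w4.png

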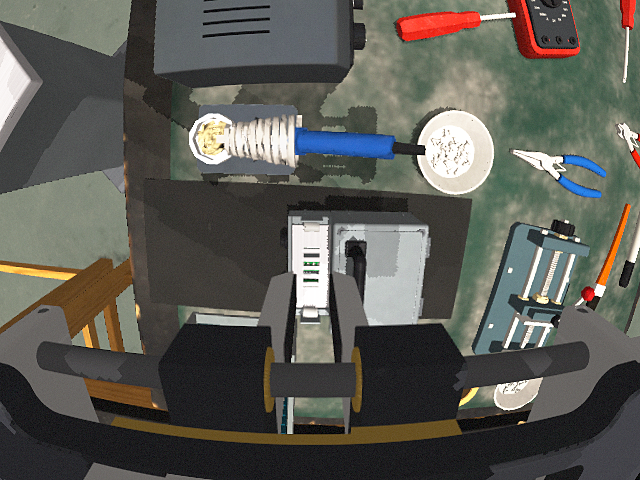

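```bash
python3 - <<'E'
from h import *
x=[.5665,.2896,.8255]
for l in [(-.059,.042,.03),(-.059,-.042,.03),(-.059,-.042,.042),(-.023,.042,.03),(-.023,-.042,.03),(-.023,-.042,.042)]:
    print(l,((proj('scene',W(x,l))-[235,220])*5).round())
import cv2
a=cv2.imread("pics/w4.png")
cv2.imwrite("pics/c5.png",cv2.resize(a[200:340,260:440],None,fx=4.4,fy=4.2,interpolation=cv2.INTER_CUBIC))
print(W(x,(-.002,0,.095)))
E
```

```text
(-0.059, 0.042, 0.03) [[150. 411.]]
(-0.059, -0.042, 0.03) [[428. 488.]]
(-0.059, -0.042, 0.042) [[429. 462.]]
(-0.023, 0.042, 0.03) [[196. 321.]]
(-0.023, -0.042, 0.03) [[467. 394.]]
(-0.023, -0.042, 0.042) [[468. 367.]]
[[0.56514362 0.28813023 0.095     ]]
```

View pics/c5.png

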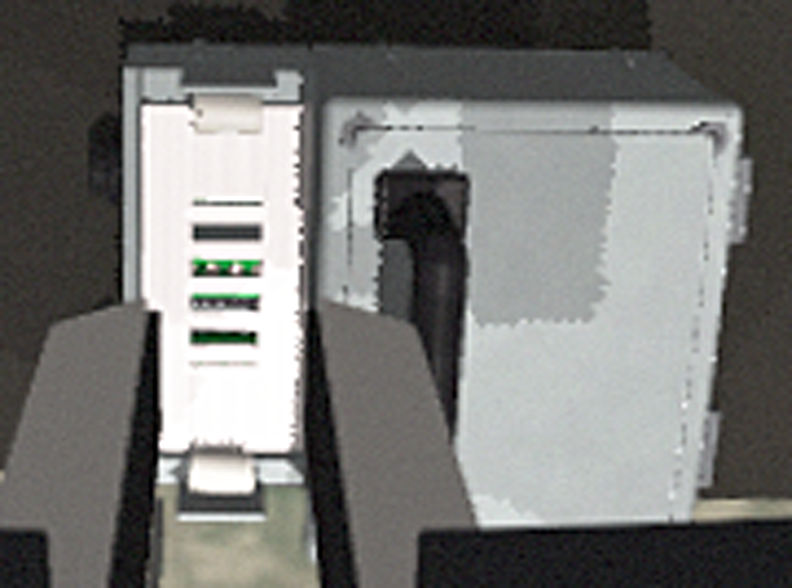

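Request:
apply_moves(
  angular=[
    [0, 0, 0],
    [0, 0, 0],
    [0, 0, 0],
  ],
  xyz=[
    [-0.4, 0.4, 0],
    [-0.4, 0.4, 0],
    [0, 0, 0],
  ],
  grip=[0.15, 0.15, 0.15],
)

```text
time: 4.63
tcp_pos: [0.5522, 0.291, 0.1813]
orientation: [[-0.738, 0.675, -0.001], [0.675, 0.738, -0.001], [-0.0, -0.002, -1.0]]
ft_force: [0.0, 0.1, 0.2]
opening: 0.0393
```

```bash
python3 - <<'E'
from plant import telemetry, vision, r
from h import *
import cv2
o=telemetry.get_obs()
for k in ['time','tcp_pos','orientation','ft_force','opening','q']: print(k,np.round(o[k],4).tolist())
a=vision.snapshot("wrist")["color"][:,:,::-1]
cv2.imwrite("pics/w5.png",cv2.resize(a[180:360,220:440],None,fx=3.6,fy=3.3,interpolation=cv2.INTER_CUBIC))
p=np.array(o['tcp_pos']);R=np.array(o['orientation'])
x=[.5665,.2896,.8255]
t=W(x,(-.002,0,.16))[0]
print((t-p)@R/.04)
print(wproj(W(x,[(-.002,.026,.095),(-.002,-.026,.095),(-.02,.052,.063),(.062,.052,.063)]),p,R))
E
```

```text
time 4.6333
tcp_pos [0.5522, 0.291, 0.1813]
orientation [[-0.7376, 0.6753, -0.001], [0.6753, 0.7376, -0.0012], [-0.0001, -0.0015, -1.0]]
ft_force [0.008, 0.1419, 0.1693]
opening 0.0393
q [0.304, 0.2084, 1.6462, -0.0009, 1.2882, -0.5253]
[-0.28620991  0.16613292  0.5333537 ]
[[321.59438667 223.7893874 ]
 [320.85847289 289.00191385]
 [298.73365871 183.46448469]
 [398.76673431 184.8156867 ]]
```

View pics/w5.png

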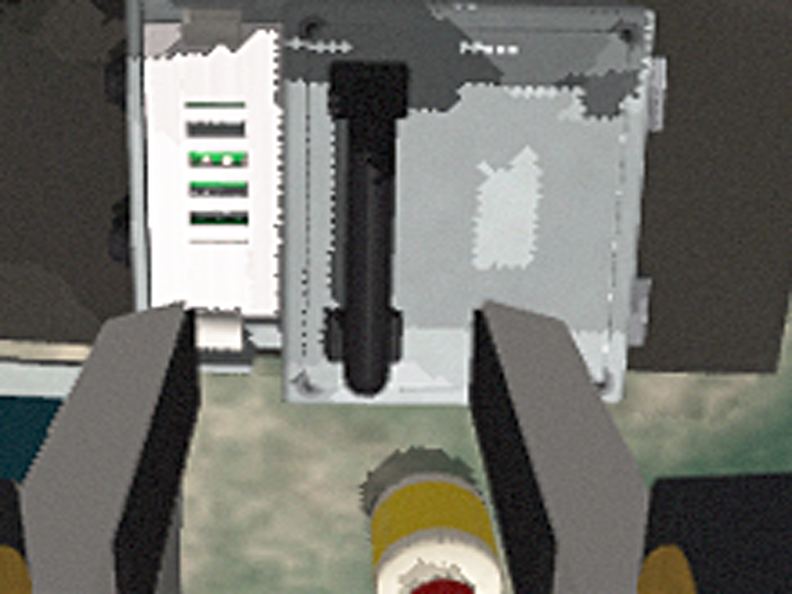

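Request:
apply_moves(
  angular=[
    [0, 0, 0],
    [0, 0, 0],
    [0, 0, 0],
    [0, 0, 0],
    [0, 0, 0],
    [0, 0, 0],
    [0, 0, 0],
    [0, 0, 0],
  ],
  xyz=[
    [-0.29, 0.17, 0],
    [0, 0, 0.4],
    [0, 0, 0.6],
    [0, 0, 0.6],
    [0, 0, 0.5],
    [0, 0, 0.35],
    [0, 0, 0.18],
    [0, 0, 0],
  ],
  grip=[0.15, 0.15, 0.15, 0.15, 0.15, 0.15, 0.15, 0.15],
)

```text
time: 5.35
tcp_pos: [0.5612, 0.289, 0.0757]
orientation: [[-0.739, 0.674, -0.004], [0.674, 0.739, -0.001], [0.002, -0.004, -1.0]]
ft_force: [0.2, -0.1, 0.2]
opening: 0.04
```

```bash
python3 - <<'E'
from plant import telemetry, vision, r
from h import *
import cv2
o=telemetry.get_obs()
for k in ['time','tcp_pos','orientation','ft_force','opening','q']: print(k,np.round(o[k],4).tolist())
a=vision.snapshot("wrist")["color"][:,:,::-1]
cv2.imwrite("pics/w6.png",a)
p=np.array(o['tcp_pos']);R=np.array(o['orientation'])
x=[.5665,.2896,.8255]
t=W(x,(-.002,0,.076))[0]
print((t-p)@R/.04)
E
```

```text
time 5.35
tcp_pos [0.5612, 0.289, 0.0757]
orientation [[-0.739, 0.6737, -0.0042], [0.6737, 0.739, -0.0013], [0.0022, -0.0038, -1.0]]
ft_force [0.2375, -0.1354, 0.2401]
opening 0.04
q [0.2963, 0.3466, 1.6858, -0.0001, 1.1135, -0.5353]
[-0.08788246  0.04913635 -0.00855584]
```

View pics/w6.png

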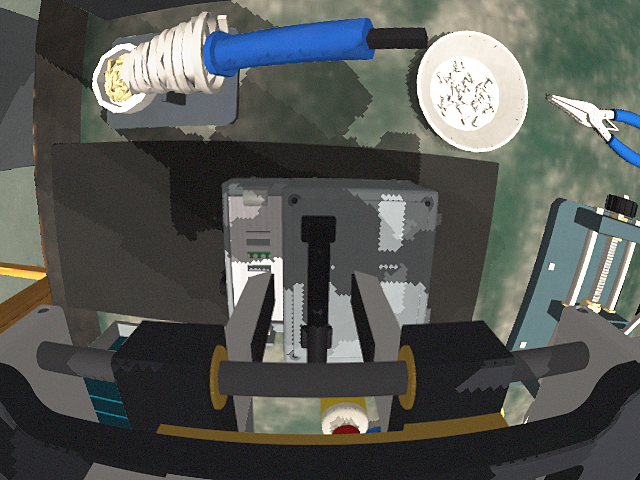

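Request:
apply_moves(
  angular=[
    [0, 0, 0],
    [0, 0, 0],
  ],
  xyz=[
    [0, 0, 0],
    [0, 0, 0],
  ],
  grip=[0.4, 0.5],
)

```text
time: 5.57
tcp_pos: [0.5638, 0.2902, 0.0798]
orientation: [[-0.739, 0.673, 0.003], [0.673, 0.739, 0.001], [-0.001, 0.002, -1.0]]
ft_force: [-0.6, -0.3, -0.2]
opening: 0.0299
```

Request:
apply_moves(
  angular=[
    [0, 0, 0],
    [0, 0, 0],
    [0, 0, 0],
    [0, 0, 0],
    [0, 0, 0],
  ],
  xyz=[
    [-0.02, 0, 0.02],
    [0, 0, 0],
    [0, 0, 0],
    [0, 0, 0],
    [0, 0, 0],
  ],
  grip=[0.8, 1, 1, 1, 1],
)

```text
time: 5.98
tcp_pos: [0.5641, 0.2898, 0.078]
orientation: [[-0.739, 0.674, 0.002], [0.674, 0.739, 0.001], [-0.001, 0.002, -1.0]]
ft_force: [1.7, 1.7, 0.0]
opening: 0.009
```

Request:
apply_moves(
  angular=[
    [0.1, 0, 0],
    [0.1, 0, 0],
    [0.1, 0, 0],
    [0.1, 0, 0],
    [0.1, 0, 0],
    [0, 0, 0],
  ],
  xyz=[
    [0, 0.007, -0.0155],
    [0, 0.007, -0.0155],
    [0, 0.007, -0.0155],
    [0, 0.007, -0.0155],
    [0, 0.007, -0.0155],
    [0, 0, 0],
  ],
  grip=[1, 1, 1, 1, 1, 1],
)

```text
time: 6.48
tcp_pos: [0.5638, 0.2896, 0.079]
orientation: [[-0.739, 0.672, -0.036], [0.673, 0.738, -0.039], [0.0, -0.053, -0.999]]
ft_force: [3.7, -2.4, -8.6]
opening: 0.0092
```

Request:
apply_moves(
  angular=[
    [0.1, 0, 0],
    [0.1, 0, 0],
    [0.1, 0, 0],
    [0, 0, 0],
  ],
  xyz=[
    [0, 0.007, -0.0155],
    [0, 0.007, -0.0155],
    [0, 0.007, -0.0155],
    [0, 0, 0],
  ],
  grip=[1, 1, 1, 1],
)

```text
time: 6.82
tcp_pos: [0.5635, 0.2895, 0.0796]
orientation: [[-0.739, 0.671, -0.058], [0.673, 0.737, -0.063], [0.001, -0.086, -0.996]]
ft_force: [3.8, -3.9, -12.9]
opening: 0.0088
```

Request:
apply_moves(
  angular=[
    [0, 0, 0],
    [0, 0, 0],
    [0, 0, 0],
  ],
  xyz=[
    [0, 0.004, -0.018],
    [0, 0.004, -0.018],
    [0, 0, 0],
  ],
  grip=[1, 1, 1],
)

```text
time: 7.07
tcp_pos: [0.565, 0.2911, 0.0822]
orientation: [[-0.739, 0.671, -0.055], [0.674, 0.737, -0.06], [0.0, -0.081, -0.997]]
ft_force: [5.6, 0.7, -10.2]
opening: 0.0091
```

Request:
apply_moves(
  angular=[
    [0, 0, 0],
    [0, 0, 0],
    [0, 0, 0],
  ],
  xyz=[
    [0, 0.004, -0.018],
    [0, 0.004, -0.018],
    [0, 0, 0],
  ],
  grip=[1, 1, 1],
)

```text
time: 7.32
tcp_pos: [0.5664, 0.2925, 0.0845]
orientation: [[-0.739, 0.672, -0.052], [0.674, 0.737, -0.057], [-0.0, -0.077, -0.997]]
ft_force: [7.9, 2.9, -11.6]
opening: 0.0091
```

```bash
python3 - <<'E'
from plant import telemetry, vision, r
from h import *
import cv2
o=telemetry.get_obs()
p=np.array(o['tcp_pos']);R=np.array(o['orientation'])
x=[.5665,.2896,.8255]; c,s=np.cos(x[2]),np.sin(x[2])
for n,q in [('start',np.array([.5641,.2898,.097])),('now',p-.019*R[:,2])]:
    d=q-[x[0],x[1],0]; print(n,(d[0]*c+d[1]*s)-.06,-d[0]*s+d[1]*c,d[2]-.05)
f=o['ft_force'];print('F local',f[0]*c+f[1]*s,-f[0]*s+f[1]*c,f[2])
a=vision.snapshot("wrist")["color"][:,:,::-1];b=vision.snapshot("scene")["color"][:,:,::-1]
cv2.imwrite("pics/w7.png",cv2.resize(a[140:380,200:460],None,fx=2.8,fy=2.5))
cv2.imwrite("pics/s7.png",cv2.resize(b[220:340,235:375],None,fx=5,fy=5,interpolation=cv2.INTER_CUBIC))
E
```

```text
start -0.06148067766284879 0.0018993666467379132 0.047
now -0.05647270973970549 0.00206341496427944 0.053458255633550236
F local 7.439711977831457 -3.818964070066907 -11.592996711240234
```

View pics/w7.png

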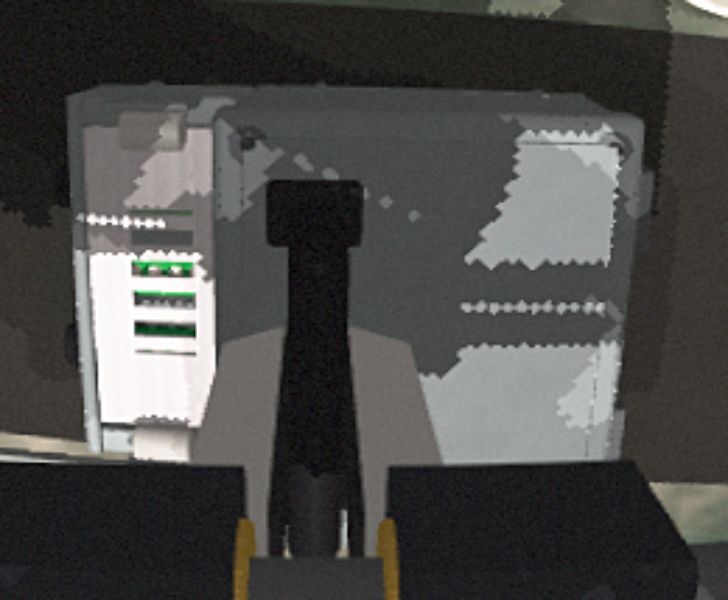

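View pics/s7.png

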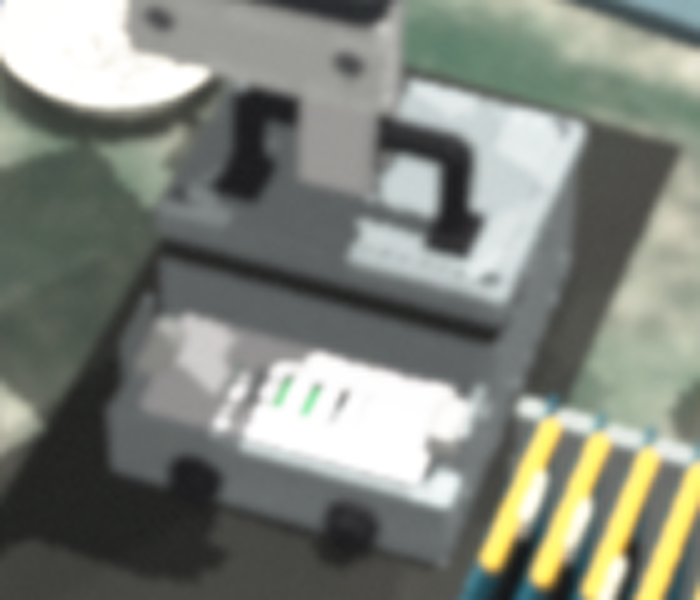

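Request:
apply_moves(
  angular=[
    [0.15, 0, 0],
    [0.15, 0, 0],
    [0.15, 0, 0],
    [0, 0, 0],
    [0, 0, 0],
  ],
  xyz=[
    [0, 0.023, -0.02],
    [0, 0.023, -0.02],
    [0, 0.023, -0.02],
    [0, 0, 0],
    [0, 0, 0],
  ],
  grip=[1, 1, 1, 1, 1],
)

```text
time: 7.83
tcp_pos: [0.5676, 0.2938, 0.0873]
orientation: [[-0.739, 0.668, -0.084], [0.673, 0.734, -0.093], [-0.0, -0.125, -0.992]]
ft_force: [3.2, -1.7, -4.9]
opening: 0.0091
```

```bash
cat > chk.py <<'E'
import sys
from plant import telemetry, vision, r
from h import *
import cv2
o=telemetry.get_obs()
p=np.array(o['tcp_pos']);R=np.array(o['orientation'])
print(o['time'],p.round(4),'tilt',-R[2,1],o['opening'],np.abs(o['joint_velocities']).max())
x=[.5665,.2896,.8255]; c,s=np.cos(x[2]),np.sin(x[2])
d=p-.019*R[:,2]-[x[0],x[1],0]; l=np.array([(d[0]*c+d[1]*s)-.06,d[2]-.05])
print('bar rel hinge',l,'angle',np.arctan2(.047,-.0615)-np.arctan2(l[1],l[0]),np.hypot(*l))
f=o['ft_force'];print('F local',f[0]*c+f[1]*s,-f[0]*s+f[1]*c,f[2])
n=sys.argv[1]
b=vision.snapshot("scene")["color"][:,:,::-1]
cv2.imwrite(f"pics/s{n}.png",cv2.resize(b[220:340,235:375],None,fx=5,fy=5,interpolation=cv2.INTER_CUBIC))
for th in (0,.1,.14,.18,.22):
    L=[]
    for lx in (-.08,.002):
      for y in (.052,-.052):
        L.append((.06+lx*np.cos(th)+.013*np.sin(th),y,.05-lx*np.sin(th)+.013*np.cos(th)))
    print(th,((proj('scene',W(x,np.array(L)))-[235,220])*5).round().tolist())
E
python3 chk.py 8
```

```text
7.8333 [0.5676 0.2938 0.0873] tilt 0.12534100004602494 0.009137691632604777 0.011826742650498484
bar rel hinge [-0.05380141  0.05612081] angle 0.15395062644810054 0.07774404427350834
F local 0.9348494349796426 -3.528274292616241 -4.852604422350234
0 [[163.0, 230.0], [508.0, 321.0], [263.0, 44.0], [588.0, 124.0]]
0.1 [[164.0, 207.0], [511.0, 298.0], [264.0, 42.0], [589.0, 122.0]]
0.14 [[165.0, 197.0], [512.0, 288.0], [265.0, 41.0], [590.0, 121.0]]
0.18 [[166.0, 188.0], [514.0, 278.0], [265.0, 40.0], [590.0, 120.0]]
0.22 [[167.0, 178.0], [515.0, 268.0], [266.0, 40.0], [591.0, 120.0]]
```

View pics/s8.png

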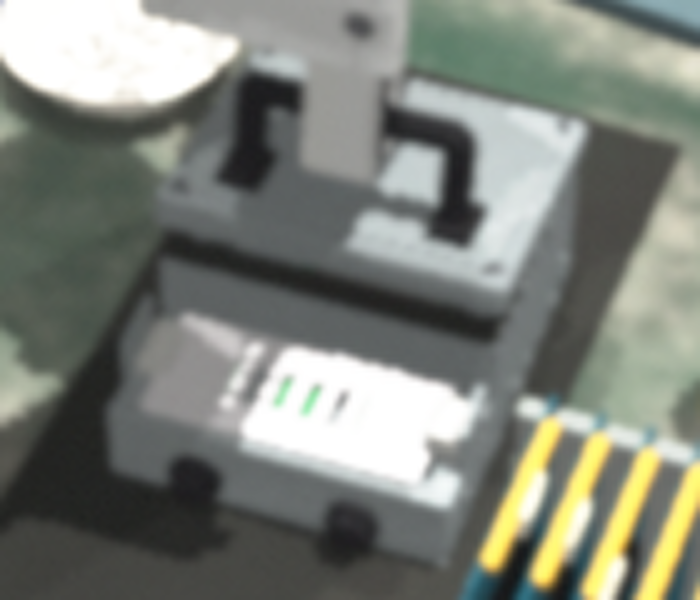

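Request:
apply_moves(
  angular=[
    [0.15, 0, 0],
    [0.15, 0, 0],
    [0, 0, 0],
    [0, 0, 0],
    [0, 0, 0],
    [0, 0, 0],
    [0, 0, 0],
    [0, 0, 0],
  ],
  xyz=[
    [0, 0.016, -0.021],
    [0, 0.016, -0.021],
    [0, 0, 0],
    [0, 0, 0],
    [0, 0, 0],
    [0, 0, 0],
    [0, 0, 0],
    [0, 0, 0],
  ],
  grip=[1, 1, 1, 1, 1, 1, 1, 1],
)

```text
time: 8.55
tcp_pos: [0.5684, 0.2946, 0.089]
orientation: [[-0.739, 0.665, -0.104], [0.673, 0.73, -0.115], [-0.0, -0.155, -0.988]]
ft_force: [0.7, -5.0, -0.7]
opening: 0.0095
```

```bash
python3 chk.py 9|head -3
```

```text
8.55 [0.5684 0.2946 0.089 ] tilt 0.15532019032169703 0.009455133550534263 0.002023539319570579
bar rel hinge [-0.05203844  0.05780517] angle 0.18530467730557065 0.07777812182512311
F local -3.178919475301769 -3.9519207232101605 -0.6972505452658924
```

View pics/s9.png

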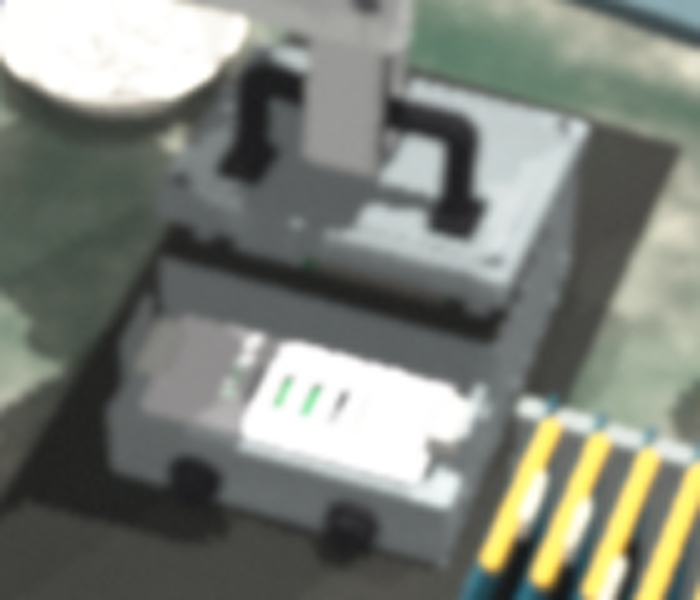

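Request:
apply_moves(
  angular=[
    [0, 0, 0],
    [0, 0, 0],
    [0, 0, 0],
    [0, 0, 0],
    [0, 0, 0],
    [0, 0, 0],
    [0, 0, 0],
    [0, 0, 0],
  ],
  xyz=[
    [0, 0, 0],
    [0, 0, 0],
    [0, 0, 0],
    [0, 0, 0],
    [0, 0, 0],
    [0, 0, 0],
    [0, 0, 0],
    [0, 0, 0],
  ],
  grip=[1, 1, 1, 1, 1, 1, 1, 1],
)

```text
time: 9.27
tcp_pos: [0.5684, 0.2946, 0.089]
orientation: [[-0.739, 0.665, -0.104], [0.673, 0.73, -0.115], [-0.0, -0.155, -0.988]]
ft_force: [0.7, -5.3, -1.4]
opening: 0.0089
```

```bash
python3 chk.py 10|head -3; python3 - <<'E'
from plant import vision
import cv2
cv2.imwrite("pics/full11.png",vision.snapshot("scene")["color"][:,:,::-1])
E
```

```text
9.2667 [0.5684 0.2946 0.089 ] tilt 0.15530747146115784 0.008909924354979577 0.0015728427100065916
bar rel hinge [-0.05203931  0.05779905] angle 0.18524374208250416 0.07777415494829833
F local -3.3972540490721435 -4.132241168755368 -1.4090939197780714
```

View pics/full11.png

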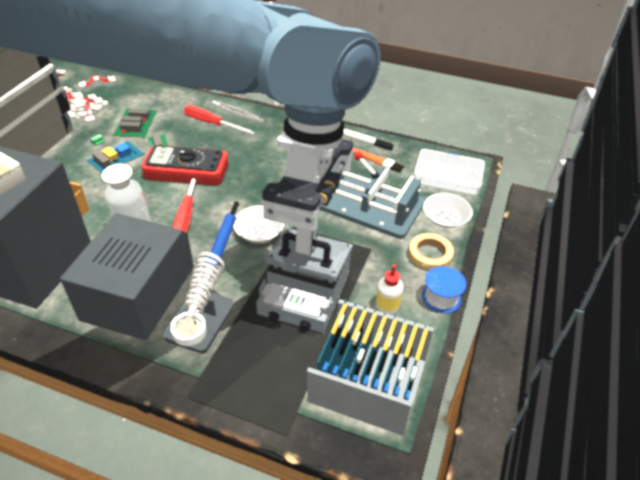

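The arm and lid are holding still. The bottle (390,290), reel (445,288) and dish (260,225) are at the same pixels as at the start, so I'm handing the job in.

```bash
python3 -c "
from plant import r
print(r.finish_job())"
```

```text
the job is handed in; nothing more can be done
None
```

I snapped the terminal cover down first, then broke the lid seal. I handed the job in still gripping the handle, with the lid held about 15 mm open at its front edge.

- **Cover:** the pictures taken after pressing show both ends under their clips, and the cover's front edge runs parallel to the housing front. During the press:
  - The finger rubbed something at the right end, probably the clip, at about 5 N sideways. I moved it 3 mm inward and carried on.
  - I pressed to about 27 N, against the 8 N stated. The fingertip stopped at 32 mm, not the 30 mm expected. I put that down to calibration, but I did not measure the cover's height separately.
- **Lid:** the last lid angle was 0.185 rad from the arm's pose and 0.175–0.18 rad from the camera, against a target of 0.18. The readings during the pull never showed more than that. Over the last 0.7 s before hand-in the arm and lid did not move.
- **Forces:** while pulling, about 13 N upward was the highest reading at the end of any move. At the end about 5 N of sideways force was left on the grip.
- **Other items:** the flux bottle, screw dish and solder reel are at the same pixels as at the start.
- **Time:** about 9.4 s of the 40 s allowed.

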